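Pack the lunch tray beside the back door

ROBOT

A 6-joint arm with a two-finger parallel gripper is mounted at the origin on the work surface. World frame = base frame: x ahead of the robot, y to its left, z up, the work surface at z = 0. Lengths are in m, angles in rad, forces in N, time in s.
With the tool pointing down it reaches from about 0.35 to 0.875 m from the base axis. Payload 4.2 kg.
Tool frame: the origin (TCP) lies at the very end of the fingers, on their centre line; the grasp point (between the pads) lies 19 mm behind it; z points along the fingers, y is the line along which they close (so a half turn about z gives the same grasp; the last joint's range is limited). The gripper opens to 85 mm and grips with 20 to 120 N. Pads are 22 mm wide; open, the fingers measure 114 mm over their backs; the gripper's body (76 mm by 85 mm) begins 54 mm behind the grasp point. The pads swing forward as they close: fully open they stand 13 mm farther back than shut.
Start: joints at [1.589, 0.385, 0.008, 0, -1.194, -0.259], TCP at [0.149, 0.607, 0.231] pointing down, gripper open.
Joint ranges: [-3.14, 3.14], [-1.21, 2.06], [-1.07, 1.41], [-3.16, 2.05], [-2.99, -0.16], [-3.1, 3.1]. Speed limits (rad/s): [2.79, 2.79, 3.14, 3.14, 3.14, 3.14].

INTERFACE

Orientations are given as a rotation vector (axis times angle).
In Python, from rig import ctrl, viewer, close_job gives the robot as it stands.
- The arm moves only by the shell command python3 -m creep 'ROWS' [OPENING] [FORCE]. ROWS is JSON, a list of rows, each a list of 4 numbers: the shift along the tool's x, y, z in m, then the turn about the tool's z in rad. A call has 1 to 12 rows; each row is the pose to reach, as a shift and turn from the pose commanded when the call began, along the tool's axes at that moment; what a row does not reach only later rows make up. A row lasts 1/10 s, in which the tool goes at most 50 mm and 8.59 degrees, less where a joint would pass 70% of its speed; a pose out of reach is approached as far as the arm can. A call with a gripper value outside its range is refused whole. OPENING is the finger opening in m, from 0 to 0.0854, set as the call begins (- or left out, the last holds). The fingers move at their own pace and stop on an object; FORCE is the grip in N (left out, the last holds). Time passes only in rows, so rows that repeat a pose let the fingers close. It gives the time, the measured TCP pose, the force, the opening and the grip force at its end, in the units of the state.
- ctrl.state(): the state, without advancing time (a new reading comes with each control period).
- viewer.grab_frame(name): name is "scene" or "top" or "wrist"; returns the picture (480x640x3 uint8, red, green, blue); there is no depth.
- viewer.camera_params(name): a dict with "fx", "fy", "cx", "cy" (pixels), "position" and "orientation" of the camera in the world; the wrist camera has in their place "hand_eye" (4x4, takes a point from camera to tool coordinates, whose origin is the TCP and whose axes are the flange's). Camera axes: x right, y up, looking along -z (the intrinsics and any distortion apply to the point x, -y, -z); pixel columns grow to the right and rows downward; lengths in m; the calibration is good to about 2 mm. The wrist camera is an equidistant fisheye: a pixel r from the principal point sees the ray r / f radians off the axis. A picture is of the moment at which its call begins: read the wrist's pose just before it. camera_params takes no time and is no camera call.
- close_job(): hands the job in; it is judged then, once.
The state is a dict: "time_s": time; "joint_positions": joint angles; "joint_velocities": joint speeds; "tau": joint torques, N m; "position": TCP position; "orientation": TCP orientation; "wrist_force": force on the tool from outside, world axes, zero at the start; "ft_torque": the same for the moment, N m; "grip_width": opening from 0.0 (shut) to 1.0 (fully open); "grip_force": force on a finger pad.
Only numpy, scipy, OpenCV 4.12 (cv2) and the standard library are available. Lean on these libraries where they do the work, as an engineer would, in place of code of your own. Each camera call takes 0.05 s, during which the arm holds its last target. There are 200 camera calls.

TASK

Pack the wooden tray so that lunch can be carried outside: stand the deep lidded tub in the oblong bay and stack the shallow lidded tub squarely on it, its feet down in the recesses of the lid below, stand the lidded jar in the square bay and lay the wooden spoon, right way up, in the long slot. Keep the tubs and the jar upright and set them down rather than dropping them. Leave the open tub, the open jar, the spatula and the cobalt bowl where they are.

Things in the scene. Friction and masses are not known exactly. Their poses are not given: they have to be found in the camera images.
- tray: Pale wooden tray, fixed; 172 (x) x 228 (y) mm, walls 6 thick and 18 high, floor 6 thick. Origin: centre of underside. Inside places, centre: oblong bay 88 (x) x 122 (y) at x -36, y -47; squarish bay 88 x 88 at x -36, y +64; long slot 66 x 216 at x +47, y 0. Dark bar handles reach 23 mm beyond the y ends, at most 18 high.
- deep_tub: Deep steel tub, white lid (fixed on); 66 mm high, 0.22-0.45 kg. Lid 98 (x) x 66 (y), 14 thick, walls 2 mm inside its edge. Lid top: four corner recesses 15 x 15, 5 deep, at x +-38.5, y +-22.5. Four domed feet, 9 wide, 6 high, at the same x, y. Origin: footprint centre at the feet's undersides, z up. A half turn looks the same.
- shallow_tub: Shallow steel tub: 42 mm high, 0.14-0.28 kg, else like the deep tub: the same white lid 98 (x) x 66 (y), 14 thick, same feet, recesses and origin. With its feet in the deep tub's recesses (3 mm play each way) its origin is 61 mm above the deep tub's origin; unseated, on top of that lid, 66 mm or more.
- open_tub: Stainless tub of the same footprint (98 x 66 mm, 52 mm high) without a lid, open and empty: does not belong. Origin under its feet, x along the 98 mm side.
- lidded_jar: Glass jar, 58 mm across, closed with a pale wooden lid 60 mm across and 16 mm high; 76 mm high over all, 0.22 to 0.37 kg. Round; origin: centre of its underside, z up.
- open_jar: Glass jar of the same width (58 mm, neck 53 mm), 72 mm high, without a lid, open and empty: does not belong. Origin: centre of its underside.
- spoon: Wooden spoon lying on the counter, 190 mm long: straight handle 12 mm wide and 11 mm high, running along x from -95 to +57 mm; hollow round bowl 42 mm across, 14 mm high, centred at x = +74 mm. Origin: middle of its length, on the underside, z up; it balances about 7 mm from there towards the bowl; 45 g.
- spatula: Wooden spatula of the same length and handle, but with a flat blade 62 x 44 x 6 mm at its +x end: does not belong. Origin: middle of its length, on the underside.
- cobalt_bowl: Cobalt ceramic bowl, 112 mm across the rim, 52 mm high; stands by. Origin: centre of its underside. (Outside the work zone, fixed: a steamer stack, 225 mm across and 176 high, beyond the far right; a flat kitchen scale, 31 mm high, beyond the far left.)
There are look-alikes about, which are no part of the job. Leave any orange or turquoise look-alike of the lidded_jar alone.

How it is judged:
By the outcome, as a careful person would: the job done as asked, in the order asked, and still so for the second after the job is handed in, with the robot touching nothing.
It also fails if it takes over 106 s, if anything falls off the work surface, if the arm or the gripper's body presses on something with over 40 N, if the wrist force passes 120 N, or if a joint passes its speed limit or range.

## Working session

There is one attempt and no reset: what is moved stays moved. The work goes in short steps, Python scripts to look and compute and a shell command to move; the robot and the scene stay as the last step left them, time stands still between calls to the robot, and variables do not carry over. Pictures are saved under pics/ and viewed, at most 19 in all, crops included, and the job is handed in when it is done.

```bash
ls; mkdir -p pics; python3 - <<'E'
from rig import ctrl, viewer
import cv2,json
print(ctrl.state())
for n in("scene","top","wrist"):
    print(n,viewer.camera_params(n))
    cv2.imwrite(f"pics/{n}0.png",viewer.grab_frame(n)[:,:,::-1])
E
```

```text
pics
{'time_s': 0.0, 'joint_positions': array([ 1.58860470e+00,  3.85549825e-01,  6.64533320e-03, -4.92047554e-04,
       -1.19398642e+00, -2.58657215e-01]), 'joint_velocities': array([-5.32565915e-04,  5.07933039e-06,  6.69899046e-04,  1.87125670e-03,
        1.73461254e-03,  1.05029949e-03]), 'tau': array([ 1.80344145e-03, -3.92289877e+01,  1.88404852e+01,  4.18605298e+00,
       -4.60003648e-03, -1.54258835e-06]), 'position': array([0.14888864, 0.60641794, 0.2302343 ]), 'orientation': array([ 3.11668402e+00, -3.77436808e-01, -2.57993146e-04]), 'wrist_force': array([ 0.278879  , -0.56106125,  0.18844746]), 'ft_torque': array([ 0.02525215, -0.03421739, -0.02700433]), 'grip_force': 0.0, 'grip_width': 1.0029502212618584}
scene {'fx': 472.1362581540619, 'fy': 472.1362581540619, 'cx': 320.29808378211976, 'cy': 240.0408059897499, 'position': array([ 1.21943292, -0.41990137,  0.7384205 ]), 'orientation': array([0.77237571, 0.43287639, 0.90837481])}
top {'fx': 471.9916484625533, 'fy': 471.9916484625533, 'cx': 309.77700129690373, 'cy': 237.26301092168745, 'position': array([0.42175593, 0.00515058, 1.2562928 ]), 'orientation': array([ 0.06279306, -0.09050483, -1.56185228])}
wrist {'fx': 371.64829954431775, 'fy': 371.64829954431775, 'cx': 321.8959627713086, 'cy': 237.03400319929727, 'hand_eye': array([[-2.78904259e-04,  9.62501567e-01,  2.71275977e-01,
         6.88402123e-02],
       [ 9.99999872e-01,  3.82757274e-04, -3.29923253e-04,
        -1.30891159e-03],
       [-4.21384501e-04,  2.71275851e-01, -9.62501551e-01,
        -1.41560135e-01],
       [ 0.00000000e+00,  0.00000000e+00,  0.00000000e+00,
         1.00000000e+00]])}
```

View pics/top0.png

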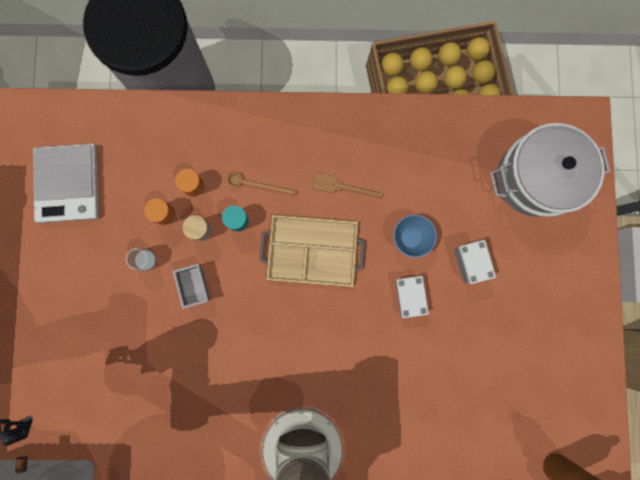

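View pics/scene0.png

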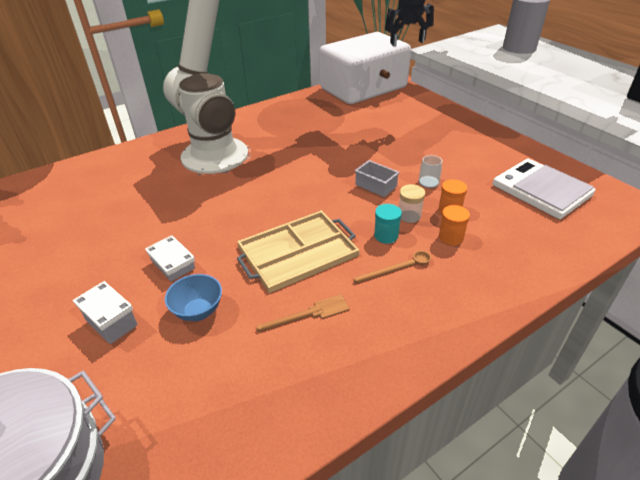

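```bash
cat > h.py <<'E'
import numpy as np, cv2
from scipy.spatial.transform import Rotation as R
from rig import ctrl, viewer
def pose():
    s=ctrl.state(); T=np.eye(4); T[:3,:3]=R.from_rotvec(s["orientation"]).as_matrix(); T[:3,3]=s["position"]; return T
def grab(n,save=None):
    """image (bgr) and function pixel,z -> world xy"""
    T=pose(); im=viewer.grab_frame(n)[:,:,::-1].copy(); c=viewer.camera_params(n)
    if save: cv2.imwrite(f"pics/{save}.png",im)
    if n=="wrist": C=T@c["hand_eye"]
    else:
        C=np.eye(4); C[:3,:3]=R.from_rotvec(c["orientation"]).as_matrix(); C[:3,3]=c["position"]
    def ray(p,z):
        p=np.atleast_2d(np.asarray(p,float)); a=(p[:,0]-c["cx"])/c["fx"]; b=(p[:,1]-c["cy"])/c["fy"]
        if n=="wrist":
            r=np.hypot(a,b); k=np.where(r>1e-9,np.sin(r)/np.maximum(r,1e-9),1); d=np.c_[a*k,-b*k,-np.cos(r)]
        else: d=np.c_[a,-b,-np.ones(len(a))]
        d=d@C[:3,:3].T
        return (C[:3,3]+d*((z-C[2,3])/d[:,2])[:,None])[:,:2]
    return im,ray
def blobs(mask,amin=150):
    cs,_=cv2.findContours(mask.astype(np.uint8),cv2.RETR_EXTERNAL,cv2.CHAIN_APPROX_NONE)
    return [c[:,0] for c in cs if cv2.contourArea(c)>amin]
def rect(pts):
    """world contour -> centre, long, short (mm), yaw of the long side (deg, -90..90)"""
    (cx,cy),(w,h),a=cv2.minAreaRect((pts*1000).astype(np.float32))
    if w<h: w,h,a=h,w,a+90
    return np.round([cx,cy,w,h,(a+90)%180-90],1)
def to(x,y,z,yaw):
    """tool-axis shift (m) and turn (rad) to world TCP x,y,z (m) and tool-x yaw (deg)"""
    T=pose(); d=T[:3,:3].T@(np.array([x,y,z])-T[:3,3]); y0=np.degrees(np.arctan2(T[1,0],T[0,0]))
    t=np.radians((y0-yaw+180)%360-180)
    print("shift",np.round(d,4),"turn",round(t,4),"yaw now",round(y0,1),"z",np.round(T[:3,3],4))
E
python3 - <<'E'
from h import *
im,ray=grab("top","top1"); hsv=cv2.cvtColor(im,cv2.COLOR_BGR2HSV); H,S,V=cv2.split(hsv)
for c in blobs((S<60)&(V>170)):
    m=c.mean(0)
    if 380<m[0]<500 and 200<m[1]<330: print("tub",m.round(),rect(ray(c,0.042)),rect(ray(c,0.066)))
m=((H>14)&(H<28)&(S>50)&(V>120))
for c in blobs(m,60):
    print("wood",c.mean(0).round(),rect(ray(c,0.018)),rect(ray(c,.076)))
m=((H>5)&(H<22)&(S>60)&(V>60)); sub=im[150:220,220:400]
print(hsv[185,270],hsv[190,350],hsv[187,280],hsv[150,300])
cv2.imwrite("pics/crop1.png",cv2.resize(im[150:310,120:500],None,fx=2.1,fy=2.1,interpolation=cv2.INTER_CUBIC))
E
```

```text
tub [412. 299.] [ 389.5 -279.3   99.    66.8    8.9] [ 390.2 -273.7   97.    65.5    8.9]
tub [476. 261.] [ 480.8 -449.6  100.8   68.8   16. ] [ 479.7 -440.7   98.8   67.4   16. ]
wood [634. 433.] [  45.2 -848.7  225.4   31.4   -3.4] [  62.9 -808.7  214.8   29.9   -3.4]
wood [630. 312.] [ 350.2 -860.5   59.3   45.2   -3.4] [ 353.5 -820.    56.6   43.1   -3.4]
wood [628. 220.] [ 592.8 -868.8   61.    29.7  -89.5] [ 584.8 -827.8   58.1   28.3  -89.5]
wood [312. 250.] [509.4 -22.8 230.8 173.1  85.9] [505.3 -21.5 220.  165.   85.9]
wood [194. 227.] [567.9 287.1  62.3  60.8  45.9] [561.  273.9  59.3  58.   45.9]
wood [476.  91.] [ 953.5 -464.6  135.2   25.6  -89.2] [ 928.6 -442.6  128.9   24.4  -89.2]
wood [440.  77.] [ 985.  -371.8  301.    64.9  -76.9] [ 958.6 -354.1  286.9   61.8  -76.9]
wood [438.  55.] [1050.5 -363.8  311.2   59.1  -78.3] [1021.  -346.5  296.7   56.3  -78.3]
wood [433.  42.] [1052.  -369.3  354.7  141.   -78.6] [1022.4 -351.8  338.1  134.4  -78.6]
[ 12 136 141] [ 11 137 143] [ 12 143 136] [  9 136 169]
```

View pics/crop1.png

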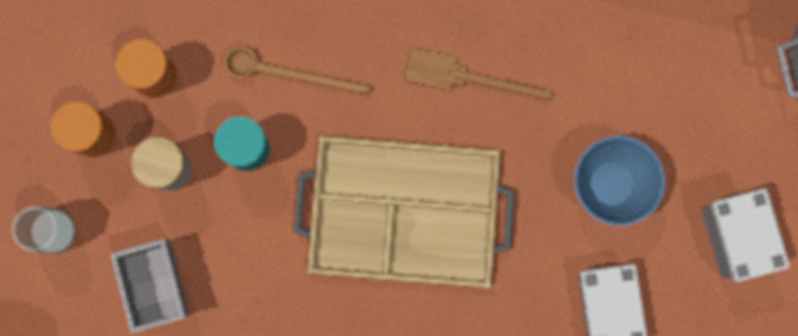

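```bash
python3 - <<'E'
from h import *
to(.46,.2,.23,0)
to(.48,-.441,.166,16)
E
```

```text
shift [0.3991 0.3207 0.0011] turn -0.2409 yaw now -13.8 z [0.149  0.6066 0.2307]
shift [0.5714 0.9383 0.0659] turn -0.5202 yaw now -13.8 z [0.149  0.6066 0.2307]
```

```bash
python3 -m creep '[[0.4,0.32,0,-0.24],[0.4,0.32,0,-0.24],[0.4,0.32,0,-0.24],[0.4,0.32,0,-0.24],[0.4,0.32,0,-0.24],[0.4,0.32,0,-0.24],[0.4,0.32,0,-0.24],[0.4,0.32,0,-0.24],[0.4,0.32,0,-0.24],[0.4,0.32,0,-0.24]]' 0.085 60; python3 - <<'E'
from h import *
to(.48,-.441,.166,16)
E
```

```text
time_s: 1.2
position: [0.4545, 0.2087, 0.2315]
orientation: [-3.141, 0.001, -0.001]
wrist_force: [0.9, 0.7, 0.3]
grip_width: 0.997
grip_force: 0.0
shift [0.0257 0.6497 0.0653] turn -0.2797 yaw now -0.0 z [0.4545 0.2087 0.2315]
```

```bash
python3 -m creep '[[0.025,0.65,0.065,-0.28],[0.025,0.65,0.065,-0.28],[0.025,0.65,0.065,-0.28],[0.025,0.65,0.065,-0.28],[0.025,0.65,0.065,-0.28],[0.025,0.65,0.065,-0.28],[0.025,0.65,0.065,-0.28],[0.025,0.65,0.065,-0.28],[0.025,0.65,0.065,-0.28],[0.025,0.65,0.065,-0.28],[0.025,0.65,0.065,-0.28],[0.025,0.65,0.065,-0.28]]'; python3 -m creep '[[0,0.05,0,0],[0,0.05,0,0],[0,0.05,0,0]]'; python3 - <<'E'
from h import *
im,ray=grab("wrist","w1"); hsv=cv2.cvtColor(im,cv2.COLOR_BGR2HSV); H,S,V=cv2.split(hsv)
for c in blobs((S<60)&(V>170),1500): print(c.mean(0),rect(ray(c,0.066)))
to(.48,-.441,.166,16)
E
```

```text
time_s: 2.4
position: [0.4756, -0.3832, 0.1718]
orientation: [-3.111, -0.437, 0.0]
wrist_force: [1.7, 0.4, -0.0]
grip_width: 0.994
grip_force: 0.0
time_s: 2.7
position: [0.4892, -0.4299, 0.1707]
orientation: [-3.11, -0.434, 0.002]
wrist_force: [-0.1, 0.2, -0.6]
grip_width: 0.994
grip_force: 0.0
[129.01453488 284.36627907] [ 407.  -289.4   89.5   60.     8.2]
[332.33033708 244.25617978] [ 482.1 -438.4   98.1   65.8   15.2]
[617.66563467  45.10835913] [ 716.4 -610.7  109.    82.    10.7]
shift [-0.0122  0.0091  0.0054] turn -0.0007 yaw now 16.0 z [ 0.4893 -0.4289  0.1714]
```

View pics/w1.png

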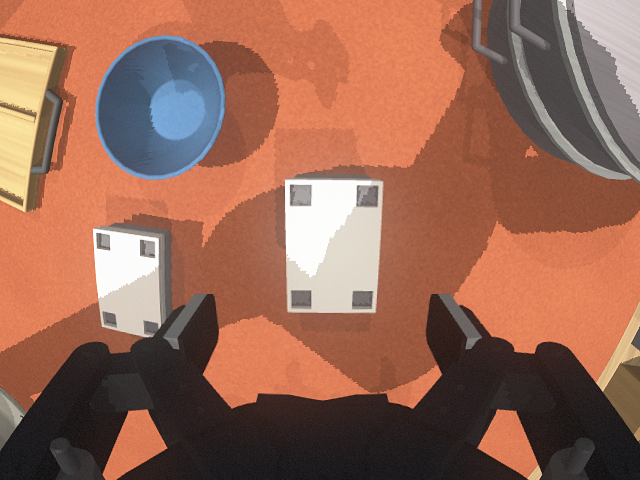

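```bash
python3 - <<'E'
from h import *
to(.4821,-.4384,.036,15.3)
E
```

```text
shift [-0.0094  0.0073  0.1354] turn 0.0115 yaw now 16.0 z [ 0.4893 -0.4289  0.1714]
```

```bash
python3 -m creep '[[-0.009,0.007,0,0.011],[-0.009,0.007,0.05,0.011],[-0.009,0.007,0.06,0.011],[-0.009,0.007,0.06,0.011]]'; python3 - <<'E'
from h import *
to(.4821,-.4384,.036,15.3)
im,ray=grab("wrist","w2"); hsv=cv2.cvtColor(im,cv2.COLOR_BGR2HSV); H,S,V=cv2.split(hsv)
for c in blobs((S<60)&(V>170),1500): print(c.mean(0),rect(ray(c,0.066)))
E
```

```text
time_s: 3.15
position: [0.4816, -0.4371, 0.1105]
orientation: [-3.11, -0.421, 0.007]
wrist_force: [0.2, 0.1, 0.3]
grip_width: 0.997
grip_force: 0.0
shift [0.0004 0.0017 0.0745] turn 0.002 yaw now 15.4 z [ 0.4816 -0.4371  0.1105]
[ 83.7012987  300.07012987] [ 410.5 -294.    86.5   58.5    8.4]
[326.47627417 257.5254833 ] [ 482.2 -438.3   97.8   65.7   15.4]
```

```bash
python3 -m creep '[[0,0.001,0.04,0],[0,0.001,0.07,0],[0,0.001,0.074,0],[0,0.001,0.074,0]]'; python3 -m creep '[[0,0,0,0],[0,0,0,0],[0,0,0,0],[0,0,0,0],[0,0,0,0]]' 0.055 60;  python3 - <<'E'
from h import *
to(.4821,-.4384,.036,15.3)
E
```

```text
time_s: 3.6
position: [0.4842, -0.4399, 0.0395]
orientation: [3.112, 0.422, 0.001]
wrist_force: [1.1, -0.5, 0.6]
grip_width: 0.995
grip_force: 0.0
time_s: 4.1
position: [0.4853, -0.4406, 0.0413]
orientation: [3.109, 0.421, 0.007]
wrist_force: [1.5, 0.1, 6.5]
grip_width: 0.759
grip_force: 67.4
shift [-0.0025 -0.003   0.0053] turn 0.0025 yaw now 15.4 z [ 0.4853 -0.4406  0.0413]
```

```bash
python3 -m creep '[[0,0,-0.02,0],[0,0,-0.06,0],[0,0,-0.1,0],[0,0,-0.11,0],[0,0,-0.11,0]]';  python3 - <<'E'
from h import *
s=ctrl.state();print(s["wrist_force"],s["grip_width"],s["grip_force"])
im,ray=grab("wrist","w3"); hsv=cv2.cvtColor(im,cv2.COLOR_BGR2HSV); H,S,V=cv2.split(hsv)
T=pose();z=T[2,3]+.026
for c in blobs((S<60)&(V>170),1500): print(c.mean(0),rect(ray(c,z)))
print(T[:3,3]*1000)
# tray pose from wrist-free top view: target for deep tub
c0=np.array([.5094,-.0228]);a=np.radians(-4.1);Rt=np.array([[np.cos(a),-np.sin(a)],[np.sin(a),np.cos(a)]])
for n,p in dict(oblong=(-.039,-.047),sq=(-.038,.068),slot=(.05,0)).items(): print(n,c0+Rt@p)
p=c0+Rt@[-.039,-.047]; to(p[0],p[1],.15,-94.1)
E
```

```text
time_s: 4.6
position: [0.4841, -0.4397, 0.1505]
orientation: [3.111, 0.419, 0.006]
wrist_force: [0.2, -0.2, -1.9]
grip_width: 0.757
grip_force: 67.5
[ 0.17737461 -0.17873236 -1.93549261] 0.7569328069005891 67.48897701501846
[108.0295858  284.36390533] [ 475.7 -352.8   46.4   31.3    8.3]
[321.71105193 299.68442077] [ 489.  -437.1   81.2   65.8   15.3]
[621.29225352  40.83802817] [ 630.4 -520.    48.7   34.9    9.3]
[ 483.00081509 -438.87743578  148.004235  ]
oblong [ 0.46713943 -0.06689132]
sq [0.47635908 0.04774288]
slot [ 0.55927204 -0.02637487]
shift [ 0.083  -0.363  -0.0017] turn 1.9098 yaw now 15.3 z [ 0.483  -0.4389  0.148 ]
```

View pics/w3.png

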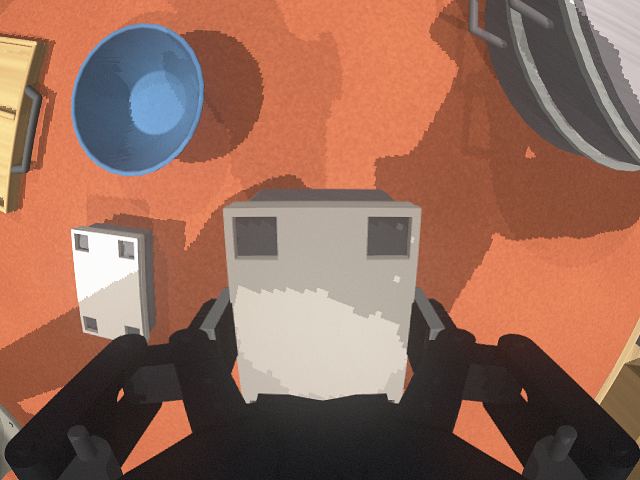

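```bash
python3 -m creep '[[0.083,-0.361,0,1.9],[0.083,-0.361,0,1.9],[0.083,-0.361,0,1.9],[0.083,-0.361,0,1.9],[0.083,-0.361,0,1.9],[0.083,-0.361,0,1.9],[0.083,-0.361,0,1.9],[0.083,-0.361,0,1.9],[0.083,-0.361,0,1.9],[0.083,-0.361,0,1.9],[0.083,-0.361,0,1.9],[0.083,-0.361,0,1.9]]';  python3 - <<'E'
from h import *
im,ray=grab("wrist","w4")
to(.467,-.069,.065,-94.1)
E
```

```text
time_s: 5.85
position: [0.4658, -0.0691, 0.1459]
orientation: [2.374, -2.052, -0.006]
wrist_force: [-0.3, -0.7, -2.9]
grip_width: 0.756
grip_force: 67.8
shift [-0.     -0.0016  0.0809] turn 0.2125 yaw now -81.9 z [ 0.4659 -0.0692  0.1459]
```

View pics/w4.png

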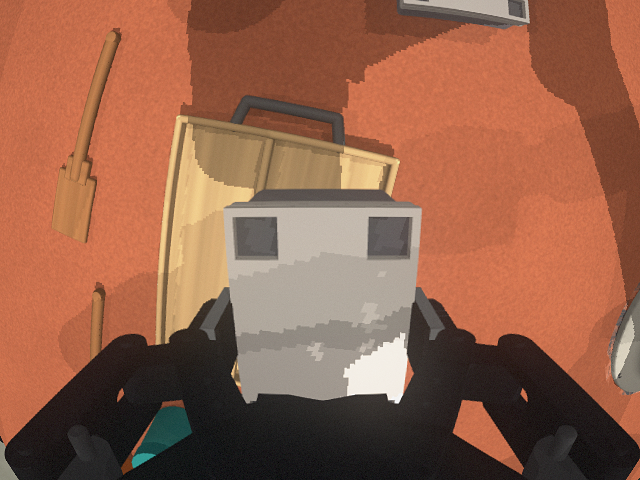

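```bash
python3 - <<'E'
from h import *
im,ray=grab("wrist")
print(ray([[180,118],[398,160]],.018)*1000)
c0=np.array([509.4,-22.8]);a=np.radians(-4.1);Rt=np.array([[np.cos(a),-np.sin(a)],[np.sin(a),np.cos(a)]])
print(c0+Rt@[86,-114],c0+Rt@[-86,-114])
E
python3 -m creep '[[0,-0.001,0,0.15],[0,-0.001,0.02,0.21],[0,-0.001,0.06,0.21],[0,-0.001,0.08,0.21],[0,-0.001,0.08,0.21]]'; python3 - <<'E'
from h import *
to(.467,-.069,.045,-94.1)
E
```

```text
[[ 582.56170283 -137.768287  ]
 [ 417.66829741 -126.74059707]]
[ 587.02919868 -142.65702947] [ 415.46938401 -130.35946904]
time_s: 6.45
position: [0.4651, -0.0697, 0.0644]
orientation: [2.152, -2.278, -0.009]
wrist_force: [0.4, 0.0, -2.4]
grip_width: 0.759
grip_force: 67.8
shift [-0.0009 -0.002   0.0194] turn 0.0147 yaw now -93.3 z [ 0.4651 -0.0697  0.0644]
```

```bash
python3 -m creep '[[-0.001,-0.002,0.01,0.014],[-0.002,-0.002,0.014,0.014],[-0.003,-0.002,0.016,0.014],[-0.003,-0.002,0.017,0.014],[-0.003,-0.002,0.017,0.014]]'
```

```text
time_s: 6.95
position: [0.4711, -0.0662, 0.0516]
orientation: [-2.139, 2.3, -0.001]
wrist_force: [0.0, -0.7, -2.9]
grip_width: 0.76
grip_force: 67.9
```

```bash
python3 -m creep '[[0,0,0.001,0],[0,0,0.002,0],[0,0,0.002,0]]';python3 -m creep '[[0,0,0.001,0],[0,0,0.002,0],[0,0,0.002,0]]'; python3 -m creep '[[0,0,0.001,0],[0,0,0.002,0],[0,0,0.002,0]]'
```

```text
time_s: 7.25
position: [0.4708, -0.0663, 0.0492]
orientation: [-2.139, 2.301, 0.0]
wrist_force: [0.6, 0.2, -1.6]
grip_width: 0.754
grip_force: 67.9
time_s: 7.55
position: [0.471, -0.0663, 0.0475]
orientation: [-2.14, 2.3, -0.0]
wrist_force: [-1.2, 0.6, 1.3]
grip_width: 0.758
grip_force: 68.4
time_s: 7.85
position: [0.4711, -0.0663, 0.0471]
orientation: [2.14, -2.3, 0.001]
wrist_force: [-3.4, 2.8, 15.3]
grip_width: 0.759
grip_force: 70.1
```

```bash
python3 -m creep '[[0,0,-0.001,0],[0,0,-0.001,0],[0,0,-0.001,0],[0,0,-0.001,0]]' 0.085; python3 -m creep '[[0,0,-0.03,0],[0,0,-0.07,0],[0,0,-0.12,0],[0,0,-0.13,0],[0,0,-0.13,0],[0,0,-0.13,0]]'; python3 - <<'E'
from h import *
s=ctrl.state();print(s["position"])
im,ray=grab("wrist","w5"); hsv=cv2.cvtColor(im,cv2.COLOR_BGR2HSV); H,S,V=cv2.split(hsv)
for c in blobs((S<60)&(V>90),1500): print(c.mean(0),rect(ray(c,0.072)))
to(.405,-.285,.15,8)
E
```

```text
time_s: 8.25
position: [0.4708, -0.0663, 0.0459]
orientation: [2.139, -2.301, -0.0]
wrist_force: [0.1, -0.2, 0.3]
grip_width: 0.995
grip_force: 0.0
time_s: 8.85
position: [0.4698, -0.0663, 0.1749]
orientation: [2.138, -2.3, -0.003]
wrist_force: [-0.5, -0.4, -1.0]
grip_width: 0.991
grip_force: 0.0
[ 0.46984345 -0.0662607   0.17487007]
[317.97274633 233.15303983] [472.1 -63.2  99.6  66.6  85.8]
shift [0.2228 0.0483 0.0246] turn -1.7836 yaw now -94.2 z [ 0.4696 -0.0664  0.1743]
```

View pics/w5.png

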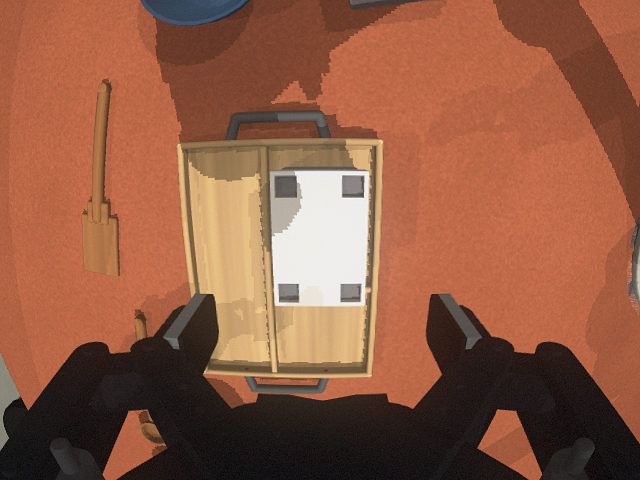

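```bash
cat >> h.py <<'E'
def lid(z,save=None):
    """lid outline and recess-based centre/yaw (mm, deg) for the lid nearest the picture's middle"""
    im,ray=grab("wrist",save); hsv=cv2.cvtColor(im,cv2.COLOR_BGR2HSV)
    c=min(blobs((hsv[:,:,1]<60)&(hsv[:,:,2]>90),1500),key=lambda c:np.hypot(*(c.mean(0)-[320,240])))
    print("outline",rect(ray(c,z)))
    m=np.zeros(im.shape[:2],np.uint8); cv2.fillPoly(m,[cv2.convexHull(c)],1); m=cv2.erode(m,np.ones((5,5)))
    hs=blobs((m>0)&(hsv[:,:,2]<125),80)
    hs=np.array([cv2.minAreaRect((ray(h,z)*1000).astype(np.float32))[0] for h in hs])
    print("recesses",hs.round(1).tolist(),hs.mean(0).round(1)); 
    if len(hs)==4: print(rect(hs/1000))
    to(hs[:,0].mean()/1000,hs[:,1].mean()/1000,z-.025,0)
E
python3 - <<'E'
from h import *
lid(.072)
E
python3 -m creep '[[0.222,0.048,0.024,-1.78],[0.222,0.048,0.024,-1.78],[0.222,0.048,0.024,-1.78],[0.222,0.048,0.024,-1.78],[0.222,0.048,0.024,-1.78],[0.222,0.048,0.024,-1.78],[0.222,0.048,0.024,-1.78],[0.222,0.048,0.024,-1.78],[0.222,0.048,0.024,-1.78],[0.222,0.048,0.024,-1.78],[0.222,0.048,0.024,-1.78],[0.222,0.048,0.024,-1.78]]'; python3 -m creep '[[0,0,0,0],[0,0,0,0]]';python3 - <<'E'
from h import *
lid(.042,"w6")
E
```

```text
outline [472.3 -63.  100.2  66.5  85.9]
recesses [[497.5, -21.0], [491.8, -101.7]] [494.6 -61.4]
shift [-0.007  -0.0251  0.127 ] turn -1.6438 yaw now -94.2 z [ 0.4696 -0.0664  0.1741]
time_s: 10.15
position: [0.4059, -0.2839, 0.1502]
orientation: [-3.139, -0.089, 0.006]
wrist_force: [0.1, -0.1, 0.1]
grip_width: 0.995
grip_force: 0.0
time_s: 10.35
position: [0.4063, -0.284, 0.1509]
orientation: [-3.14, -0.075, 0.004]
wrist_force: [0.2, 1.0, 0.6]
grip_width: 0.996
grip_force: 0.0
outline [ 392.8 -276.9   99.6   66.     8. ]
recesses [[350.8, -260.5], [357.4, -304.7], [426.6, -249.5]] [ 378.3 -271.6]
shift [-0.0273 -0.0137  0.1343] turn 0.048 yaw now 2.7 z [ 0.4064 -0.284   0.1512]
```

```bash
python3 - <<'E'
from h import *
to(.3928,-.2769,.144,8)
E
```

```text
shift [-0.0133 -0.0078  0.0072] turn -0.0917 yaw now 2.7 z [ 0.4064 -0.284   0.1512]
```

```bash
python3 -m creep '[[-0.013,-0.008,0.007,-0.092],[-0.013,-0.008,0.007,-0.092],[-0.013,-0.008,0.007,-0.092]]';python3 - <<'E'
from h import *
lid(.042)
lid(.042)
to(.3928,-.2769,.016,8)
E
```

```text
time_s: 10.7
position: [0.3936, -0.277, 0.1452]
orientation: [3.134, 0.22, -0.0]
wrist_force: [0.5, -0.2, 0.0]
grip_width: 0.991
grip_force: 0.0
outline [ 392.1 -277.    98.3   65.9    8.2]
recesses [[350.3, -260.3], [357.1, -304.8], [426.5, -248.9], [432.9, -294.0]] [ 391.7 -277. ]
[ 391.8 -277.1   77.1   45.5    8.5]
shift [-0.0024 -0.0006  0.1284] turn 0.1407 yaw now 8.1 z [ 0.3941 -0.2772  0.1454]
outline [ 391.9 -277.1   98.5   66.1    8.2]
recesses [[357.3, -304.6], [350.9, -260.1], [426.0, -249.5], [432.6, -293.7]] [ 391.7 -277. ]
[ 391.7 -276.9   76.1   45.     8.2]
shift [-0.0025 -0.0007  0.1285] turn 0.1411 yaw now 8.1 z [ 0.3942 -0.2772  0.1455]
shift [-0.0015 -0.0006  0.1295] turn 0.0015 yaw now 8.1 z [ 0.3942 -0.2772  0.1455]
```

```bash
python3 -m creep '[[-0.0025,-0.001,0.04,0],[-0.0025,-0.001,0.09,0],[-0.0025,-0.001,0.12,0],[-0.0025,-0.001,0.128,0],[-0.0025,-0.001,0.128,0],[-0.0025,-0.001,0.128,0]]'; python3 -m creep '[[0,0,0,0],[0,0,0,0],[0,0,0,0],[0,0,0,0],[0,0,0,0]]' 0.055 60; python3 - <<'E'
from h import *
to(.3918,-.277,.017,8.1)
E
```

```text
time_s: 11.4
position: [0.3924, -0.2768, 0.0185]
orientation: [3.132, 0.224, 0.004]
wrist_force: [1.6, 0.2, 0.8]
grip_width: 0.991
grip_force: 0.0
time_s: 11.9
position: [0.3925, -0.2768, 0.0193]
orientation: [3.132, 0.225, 0.007]
wrist_force: [0.0, -0.1, 6.2]
grip_width: 0.757
grip_force: 64.6
shift [-0.0007  0.0001  0.0023] turn 0.0019 yaw now 8.2 z [ 0.3925 -0.2768  0.0193]
```

```bash
python3 -m creep '[[0,0,-0.02,0],[0,0,-0.06,0],[0,0,-0.11,0],[0,0,-0.15,0],[0,0,-0.15,0]]'; python3 - <<'E'
from h import *
s=ctrl.state();print(s["wrist_force"])
to(.4718,-.0641,.16,-94.1)
lid(pose()[2,3]+.0227,"w7")
E
```

```text
time_s: 12.4
position: [0.3945, -0.2777, 0.1743]
orientation: [3.127, 0.225, 0.022]
wrist_force: [0.9, -0.0, 0.3]
grip_width: 0.754
grip_force: 68.4
[ 0.86484346 -0.01819285  0.25679271]
shift [ 0.1069 -0.2005  0.0142] turn 1.7861 yaw now 8.2 z [ 0.3945 -0.2777  0.1743]
outline [ 401.4 -275.4   92.3   87.   -82.2]
recesses [[361.9, -281.1], [387.2, -238.7], [397.8, -314.7], [427.6, -243.4], [434.8, -293.0], [429.6, -254.1]] [ 406.5 -270.8]
shift [ 0.0147 -0.0037 -0.001 ] turn 0.1425 yaw now 8.2 z [ 0.3925 -0.2766  0.1709]
```

```bash
python3 -m creep '[[0.107,-0.2,0.014,1.78],[0.107,-0.2,0.014,1.78],[0.107,-0.2,0.014,1.78],[0.107,-0.2,0.014,1.78],[0.107,-0.2,0.014,1.78],[0.107,-0.2,0.014,1.78],[0.107,-0.2,0.014,1.78],[0.107,-0.2,0.014,1.78],[0.107,-0.2,0.014,1.78],[0.107,-0.2,0.014,1.78],[0.107,-0.2,0.014,1.78],[0.107,-0.2,0.014,1.78]]'; python3 -m creep '[[0,0,0,0],[0,0,0,0]]'; python3 - <<'E'
from h import *
to(.4718,-.0641,.1,-94.1); print(ctrl.state()["wrist_force"])
grab("wrist","w8")
a=[cv2.imread(f"pics/{n}.png")[180:320,200:440] for n in("w3","w8")]
cv2.imwrite("pics/cmp.png",np.hstack([cv2.resize(i,None,fx=1.65,fy=3) for i in a]))
E
```

```text
time_s: 13.65
position: [0.4669, -0.0631, 0.1517]
orientation: [2.238, -2.202, -0.004]
wrist_force: [0.1, -0.8, -1.4]
grip_width: 0.754
grip_force: 68.2
time_s: 13.85
position: [0.4675, -0.0631, 0.1523]
orientation: [2.249, -2.192, -0.002]
wrist_force: [-0.2, -1.1, -2.2]
grip_width: 0.755
grip_force: 68.2
shift [ 0.0011 -0.0044  0.0523] turn 0.0974 yaw now -88.5 z [ 0.4675 -0.0631  0.1523]
[-0.22003145 -1.06838982 -2.22148299]
```

View pics/cmp.png

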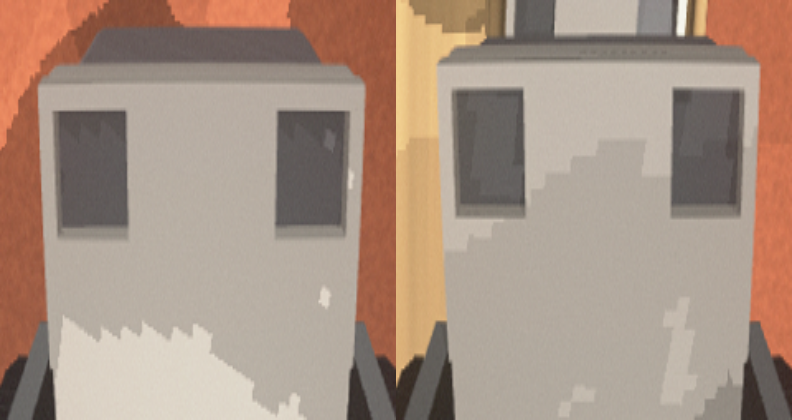

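```bash
python3 -m creep '[[0.001,-0.0045,0,0.097],[0.001,-0.0045,0.03,0.097],[0.001,-0.0045,0.05,0.097],[0.001,-0.0045,0.052,0.097],[0.001,-0.0045,0.052,0.097]]'; python3 -m creep '[[0,0,0,0],[0,0,0,0]]'; python3 - <<'E'
from h import *
for i in range(3): to(.4718,-.0641,.0863,-94.1);grab("wrist")
print(ctrl.state()["wrist_force"])
E
```

```text
time_s: 14.4
position: [0.4728, -0.0641, 0.101]
orientation: [2.138, -2.3, -0.0]
wrist_force: [0.5, 0.5, -0.6]
grip_width: 0.756
grip_force: 68.1
time_s: 14.6
position: [0.4737, -0.0638, 0.1023]
orientation: [-2.137, 2.3, -0.002]
wrist_force: [0.3, 0.2, -2.7]
grip_width: 0.757
grip_force: 68.1
shift [0.0004 0.0019 0.016 ] turn -0.0019 yaw now -94.2 z [ 0.4737 -0.0638  0.1023]
shift [0.0004 0.0018 0.0159] turn -0.0019 yaw now -94.2 z [ 0.4736 -0.0638  0.1022]
shift [0.0004 0.0016 0.0157] turn -0.0021 yaw now -94.2 z [ 0.4734 -0.0638  0.102 ]
[ 0.24395847 -0.12884084 -1.84247908]
```

```bash
python3 -m creep '[[0,0.002,0.004,0],[0,0.002,0.006,0],[0,0.002,0.008,0],[0,0.002,0.009,0],[0,0.002,0.010,0],[0,0.002,0.010,0]]'; python3 -m creep '[[0,0,0.001,0],[0,0,0.002,0],[0,0,0.002,0]]'; python3 -m creep '[[0,0,0.001,0],[0,0,0.002,0],[0,0,0.002,0]]'; python3 - <<'E'
from h import *
to(.4718,-.0641,.0863,-94.1)
E
```

```text
time_s: 15.35
position: [0.4708, -0.0638, 0.091]
orientation: [2.138, -2.302, -0.0]
wrist_force: [0.3, 0.1, -2.2]
grip_width: 0.756
grip_force: 68.2
time_s: 15.65
position: [0.4708, -0.0638, 0.089]
orientation: [2.138, -2.302, -0.0]
wrist_force: [0.4, -0.2, -1.9]
grip_width: 0.756
grip_force: 68.2
time_s: 15.95
position: [0.4707, -0.0638, 0.087]
orientation: [2.137, -2.302, -0.0]
wrist_force: [-1.3, -0.7, -1.3]
grip_width: 0.758
grip_force: 68.2
shift [ 0.0002 -0.0011  0.0007] turn -0.0025 yaw now -94.2 z [ 0.4707 -0.0638  0.087 ]
```

```bash
python3 -m creep '[[0,0,0.001,0],[0,0,0.001,0],[0,0,0.001,0]]'; python3 -m creep '[[0,0,0.001,0],[0,0,0.001,0],[0,0,0.001,0]]'
```

```text
time_s: 16.25
position: [0.471, -0.0638, 0.0863]
orientation: [-2.138, 2.302, -0.0]
wrist_force: [-0.4, -0.4, -0.3]
grip_width: 0.752
grip_force: 68.5
time_s: 16.55
position: [0.4712, -0.0638, 0.086]
orientation: [-2.138, 2.301, -0.001]
wrist_force: [-1.9, 0.7, 5.5]
grip_width: 0.755
grip_force: 69.2
```

Seated at 86 mm, as predicted. Release, rise, and head for the jar.

```bash
python3 -m creep '[[0,0,0,0],[0,0,0,0],[0,0,0,0],[0,0,0,0]]' 0.085; python3 -m creep '[[0,0,-0.03,0],[0,0,-0.08,0],[0,0,-0.1,0],[0,0,-0.11,0],[0,0,-0.11,0]]'; python3 - <<'E'
from h import *
im,ray=grab("wrist","w9"); lid(.109)
im,ray=grab("top","top2"); hsv=cv2.cvtColor(im,cv2.COLOR_BGR2HSV); H,S,V=cv2.split(hsv)
for c in blobs((S<60)&(V>170)):
    m=c.mean(0)
    if 280<m[0]<400 and 200<m[1]<330: print("tub",m.round(),rect(ray(c,0.109)))
to(.561,.274,.2,-40)
to(.561,.274,.2,-70)
E
```

```text
time_s: 16.95
position: [0.4709, -0.0638, 0.085]
orientation: [2.138, -2.302, -0.0]
wrist_force: [-0.1, 1.0, 0.2]
grip_width: 0.997
grip_force: 0.0
time_s: 17.45
position: [0.4712, -0.0637, 0.1959]
orientation: [-2.136, 2.301, -0.002]
wrist_force: [-0.0, -0.8, -0.5]
grip_width: 0.994
grip_force: 0.0
outline [471.3 -63.6 102.6  65.8  85.8]
recesses [[497.0, -20.0], [446.3, -97.6], [490.9, -101.3]] [478.1 -73. ]
shift [ 0.0085 -0.0092  0.1097] turn -1.6453 yaw now -94.3 z [ 0.4699 -0.0638  0.1937]
tub [303. 264.] [471.4  -1.  106.5  86.4 -77.4]
shift [-0.3437 -0.0659 -0.007 ] turn -0.9471 yaw now -94.3 z [ 0.4697 -0.0639  0.1934]
shift [-0.3437 -0.0659 -0.007 ] turn -0.4235 yaw now -94.3 z [ 0.4697 -0.0639  0.1934]
```

View pics/w9.png

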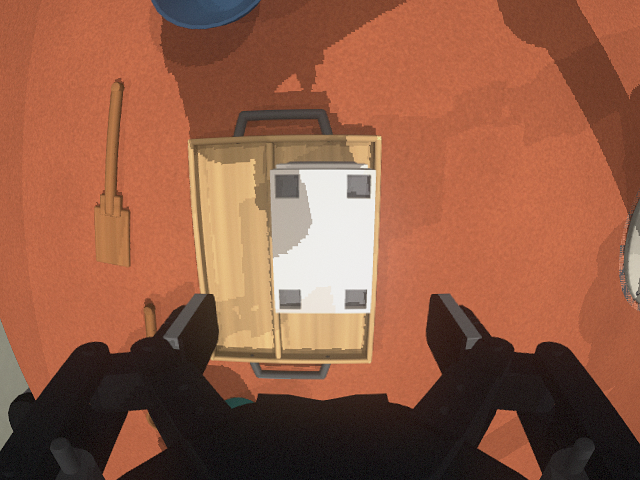

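```bash
python3 -m creep '[[-0.344,-0.066,0,0.53],[-0.344,-0.066,0,0.53],[-0.344,-0.066,0,0.53],[-0.344,-0.066,0,0.53],[-0.344,-0.066,0,0.53],[-0.344,-0.066,0,0.53],[-0.344,-0.066,0,0.53],[-0.344,-0.066,0,0.53],[-0.344,-0.066,0,0.53],[-0.344,-0.066,0,0.53]]'; python3 - <<'E'
from h import *
im,ray=grab("wrist","w10"); hsv=cv2.cvtColor(im,cv2.COLOR_BGR2HSV); H,S,V=cv2.split(hsv)
for c in blobs((H>14)&(H<28)&(S>40)&(V>120),1000): print(c.mean(0).round(),rect(ray(c,0.076)))
to(.561,.274,.16,-125)
E
```

```text
time_s: 18.6
position: [0.5613, 0.2734, 0.1935]
orientation: [1.458, -2.779, 0.001]
wrist_force: [-0.3, -0.1, 0.3]
grip_width: 0.996
grip_force: 0.0
[324. 231.] [561.1 276.5  59.3  59.3 -73.5]
[199.  19.] [556.6  98.4 125.9  60.2 -42.9]
shift [-0.0007  0.001   0.0341] turn 0.0059 yaw now -124.7 z [0.5615 0.2729 0.1941]
```

View pics/w10.png

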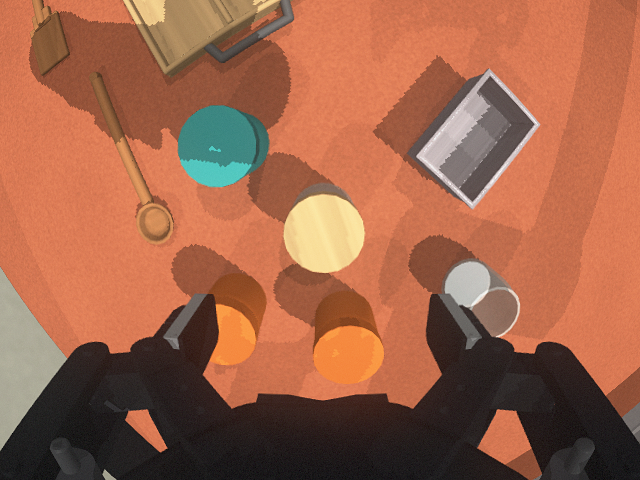

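```bash
python3 - <<'E'
from h import *
to(.5611,.2764,.049,-125)
E
python3 -m creep '[[-0.003,-0.0005,0.03,0],[-0.003,-0.0005,0.06,0],[-0.003,-0.0005,0.07,0],[-0.003,-0.0005,0.07,0]]';  python3 - <<'E'
from h import *
im,ray=grab("wrist","w11"); hsv=cv2.cvtColor(im,cv2.COLOR_BGR2HSV); H,S,V=cv2.split(hsv)
for c in blobs((H>14)&(H<28)&(S>40)&(V>120),1000): print(c.mean(0).round(),rect(ray(c,0.076)))
to(.5611,.2764,.049,-125)
E
```

```text
shift [-0.003   0.0022  0.1451] turn 0.0059 yaw now -124.7 z [0.5615 0.2729 0.1941]
time_s: 19.05
position: [0.5634, 0.2746, 0.1239]
orientation: [1.456, -2.779, 0.001]
wrist_force: [-0.4, 0.0, -0.4]
grip_width: 0.993
grip_force: 0.0
[325. 258.] [561.2 275.6  60.7  58.4  85.4]
[149.  16.] [568.4 108.8  72.1  35.8 -45.9]
shift [0.0012 0.0033 0.0766] turn 0.0061 yaw now -124.7 z [0.5645 0.2755 0.1256]
```

```bash
python3 -m creep '[[0.001,0.003,0.04,0],[0.001,0.003,0.07,0],[0.001,0.003,0.075,0],[0.001,0.003,0.075,0],[0.001,0.003,0.075,0]]'; python3 -m creep '[[0,0,0,0],[0,0,0,0],[0,0,0,0],[0,0,0,0],[0,0,0,0]]' 0.048 50; python3 - <<'E'
from h import *
to(.5611,.2758,.049,-125)
E
python3 -m creep '[[0,0,-0.01,0],[0,0,-0.04,0],[0,0,-0.09,0],[0,0,-0.12,0],[0,0,-0.12,0]]'; python3 - <<'E'
from h import *
grab("wrist","w12")
c0=np.array([.5090,-.0205]);a=np.radians(-4.1);Rt=np.array([[np.cos(a),-np.sin(a)],[np.sin(a),np.cos(a)]])
p=c0+Rt@[-.037,.066]; print(p); to(p[0],p[1],.15,-94.1)
E
```

```text
time_s: 19.6
position: [0.5629, 0.2784, 0.0527]
orientation: [-1.459, 2.777, 0.0]
wrist_force: [-0.3, 0.6, 0.4]
grip_width: 0.993
grip_force: 0.0
time_s: 20.1
position: [0.5623, 0.2781, 0.0524]
orientation: [-1.46, 2.778, 0.0]
wrist_force: [-0.6, -0.3, 5.5]
grip_width: 0.682
grip_force: 52.9
shift [ 0.0026 -0.0003  0.0034] turn 0.0075 yaw now -124.6 z [0.5623 0.2781 0.0524]
time_s: 20.6
position: [0.5636, 0.279, 0.1762]
orientation: [-1.456, 2.771, 0.002]
wrist_force: [0.3, 0.1, -2.7]
grip_width: 0.686
grip_force: 55.3
[0.47681352 0.0479765 ]
shift [ 0.2377 -0.0609  0.0216] turn -0.5327 yaw now -124.6 z [0.5617 0.2781 0.1727]
```

View pics/w12.png

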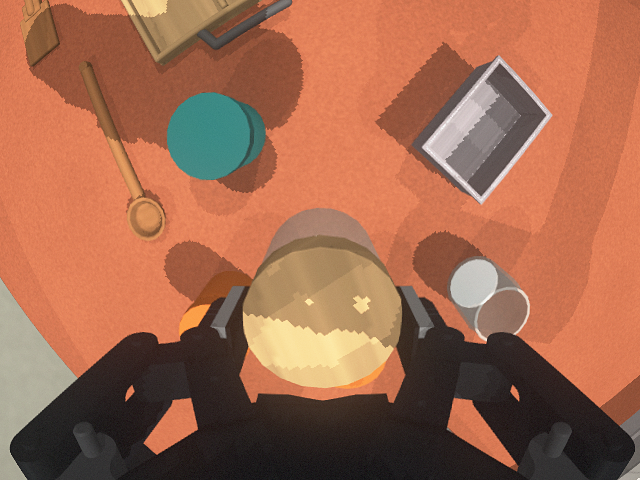

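```bash
python3 -m creep '[[0.236,-0.059,0,-0.533],[0.236,-0.059,0,-0.533],[0.236,-0.059,0,-0.533],[0.236,-0.059,0,-0.533],[0.236,-0.059,0,-0.533],[0.236,-0.059,0,-0.533],[0.236,-0.059,0,-0.533],[0.236,-0.059,0,-0.533]]'; python3 - <<'E'
from h import *
im,ray=grab("wrist","w13")
to(.4768,.0505,.078,-94.1)
E
```

```text
time_s: 21.45
position: [0.4755, 0.05, 0.1693]
orientation: [2.14, -2.298, -0.001]
wrist_force: [1.3, -0.3, -3.1]
grip_width: 0.682
grip_force: 55.2
shift [-0.0003 -0.0011  0.0914] turn 0.0012 yaw now -94.0 z [0.4758 0.0503 0.1694]
```

View pics/w13.png

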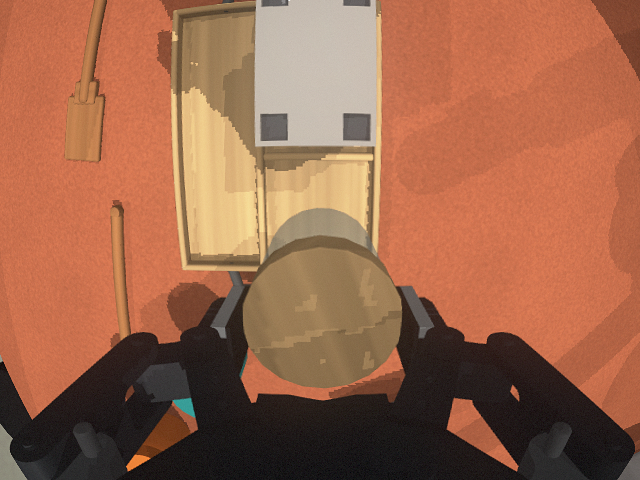

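```bash
python3 - <<'E'
from h import *
im,ray=grab("wrist")
print(ray([[264,157],[372,157],[185,268],[262,262],[378,240]],.018)*1000)
c0=np.array([509.,-20.5]);a=np.radians(-4.1);Rt=np.array([[np.cos(a),-np.sin(a)],[np.sin(a),np.cos(a)]])
print(c0+Rt@[8,17],c0+Rt@[-80,17],c0+Rt@[86,114])
E
python3 -m creep '[[0,-0.001,0.04,0],[0,-0.001,0.08,0],[0,-0.001,0.095,0],[0,-0.001,0.1,0],[0,-0.001,0.103,0],[0,-0.001,0.105,0],[0,-0.001,0.105,0]]'
```

```text
[[517.94253773  -3.51223997]
 [432.94774107   2.63762249]
 [599.36121324  84.95389959]
 [528.90366343  83.45559738]
 [430.85893311  71.04897936]]
[518.19498282  -4.11548624] [430.42019392   2.17628886] [602.93061599  87.05946904]
time_s: 22.25
position: [0.4775, 0.0501, 0.0659]
orientation: [-2.14, 2.297, -0.001]
wrist_force: [-0.0, -0.4, -3.7]
grip_width: 0.68
grip_force: 55.3
```

```bash
python3 -m creep '[[0,0,0.002,0],[0,0,0.004,0],[0,0,0.005,0],[0,0,0.005,0]]'; python3 -m creep '[[0,0,0.001,0],[0,0,0.002,0],[0,0,0.002,0]]'; python3 -m creep '[[0,0,0.001,0],[0,0,0.002,0],[0,0,0.002,0]]'
```

```text
time_s: 22.65
position: [0.4767, 0.0496, 0.0601]
orientation: [2.141, -2.299, -0.0]
wrist_force: [0.2, -0.2, -4.0]
grip_width: 0.684
grip_force: 55.3
time_s: 22.95
position: [0.4769, 0.0496, 0.0584]
orientation: [-2.141, 2.299, -0.0]
wrist_force: [-0.8, -0.3, -0.4]
grip_width: 0.684
grip_force: 55.9
time_s: 23.25
position: [0.477, 0.0495, 0.0582]
orientation: [2.142, -2.298, 0.001]
wrist_force: [-4.2, -0.7, 14.8]
grip_width: 0.68
grip_force: 57.3
```

```bash
python3 -m creep '[[0,0,-0.001,0],[0,0,-0.001,0],[0,0,-0.001,0],[0,0,-0.001,0]]' 0.085; python3 -m creep '[[0,0,-0.03,0],[0,0,-0.08,0],[0,0,-0.12,0],[0,0,-0.12,0]]'; python3 - <<'E'
from h import *
im,ray=grab("top","top3")
p=ray([[295,192],[233,179.5]],.006); print(p)
d=p[1]-p[0]; m=p[0]+d/np.linalg.norm(d)*.095; a=np.degrees(np.arctan2(*d[::-1]))
to(m[0],m[1],.17,a-180)
E
```

```text
time_s: 23.65
position: [0.4768, 0.0497, 0.057]
orientation: [-2.141, 2.299, -0.0]
wrist_force: [1.3, -0.3, 0.4]
grip_width: 0.992
grip_force: 0.0
time_s: 24.05
position: [0.4805, 0.0508, 0.183]
orientation: [-2.135, 2.289, -0.009]
wrist_force: [0.5, -0.4, 0.2]
grip_width: 0.995
grip_force: 0.0
[[0.66620671 0.02396567]
 [0.69856914 0.19077644]]
shift [-0.0813 -0.2006  0.0114] turn 0.1208 yaw now -94.1 z [0.4784 0.0503 0.1799]
```

```bash
python3 -m creep '[[-0.081,-0.2,0.01,0.12],[-0.081,-0.2,0.01,0.12],[-0.081,-0.2,0.01,0.12],[-0.081,-0.2,0.01,0.12],[-0.081,-0.2,0.01,0.12],[-0.081,-0.2,0.01,0.12],[-0.081,-0.2,0.01,0.12]]'; python3 - <<'E'
from h import *
im,ray=grab("wrist","w14"); hsv=cv2.cvtColor(im,cv2.COLOR_BGR2HSV); H,S,V=cv2.split(hsv)
print(hsv[240,::20].tolist()); print(pose()[:3,3])
E
```

```text
time_s: 24.8
position: [0.6808, 0.1159, 0.1646]
orientation: [1.996, -2.42, -0.003]
wrist_force: [-0.6, 0.5, 0.5]
grip_width: 0.994
grip_force: 0.0
[[28, 28, 165], [27, 30, 160], [30, 30, 160], [24, 32, 161], [8, 156, 213], [8, 154, 213], [8, 154, 218], [8, 160, 218], [8, 157, 214], [8, 157, 217], [8, 159, 218], [8, 160, 217], [9, 155, 221], [8, 159, 210], [9, 156, 224], [8, 159, 217], [13, 147, 225], [8, 152, 227], [8, 153, 224], [8, 158, 220], [8, 156, 150], [9, 148, 140], [79, 68, 90], [8, 149, 203], [8, 151, 204], [9, 155, 216], [9, 153, 222], [8, 155, 222], [9, 156, 222], [8, 154, 219], [9, 156, 214], [8, 156, 213]]
[0.68063177 0.1157889  0.1656936 ]
```

View pics/w14.png

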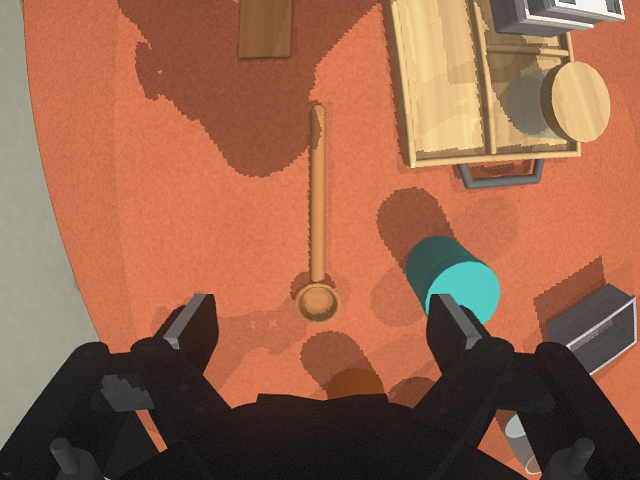

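```bash
python3 - <<'E'
from h import *
im,ray=grab("wrist"); hsv=cv2.cvtColor(im,cv2.COLOR_BGR2HSV); H,S,V=cv2.split(hsv)
e=ray([[318,103],[318,200],[318,270]],.011)*1000; b=ray([[318,303]],.014)*1000; print(e,b)
m=((H>=11)&(H<22)&(S>100)).astype(np.uint8); m[:, :280]=0; m[:,360:]=0
for c in blobs(m,100):
    q=ray(c,.008); print(c.min(0),c.max(0),rect(q))
for c in blobs((H>80)&(H<95)&(S>120),300): print("turq",c.mean(0),rect(ray(c,.076)))
E
```

```text
[[665.63001402  23.65499188]
 [680.56024125 100.1479411 ]
 [692.19155812 159.25200612]] [[697.9439797  188.45694254]]
[328 368] [359 399] [691.7 286.1  39.   31.9  81.9]
[295 104] [340 323] [682.6 118.1 190.8  40.3  77.4]
[280   0] [292  58] [678.7 -43.5  51.3   9.7  79.6]
turq [459.69777778 290.99555556] [586.5 172.6  58.5  46.4 -22.8]
```

```bash
python3 - <<'E'
from h import *
to(.6852,.1237,.003,-101.1)
E
python3 -m creep '[[-0.007,-0.006,0,0.003],[-0.007,-0.006,0.04,0.003],[-0.007,-0.006,0.08,0.003],[-0.007,-0.006,0.12,0.003],[-0.007,-0.006,0.13,0.003],[-0.007,-0.006,0.13,0.003],[-0.007,-0.006,0.13,0.003]]' 0.04; python3 - <<'E'
from h import *
to(.6852,.1237,.003,-101.1)
grab("wrist","w15")
E
```

```text
shift [-0.0087 -0.0032  0.1636] turn 0.0026 yaw now -100.9 z [0.6807 0.1158 0.1666]
time_s: 25.6
position: [0.6908, 0.1225, 0.0396]
orientation: [-1.995, 2.423, -0.003]
wrist_force: [0.5, -0.1, 1.1]
grip_width: 0.471
grip_force: 0.0
shift [-0.0001  0.0059  0.0366] turn 0.0005 yaw now -101.1 z [0.6908 0.1225 0.0396]
```

View pics/w15.png

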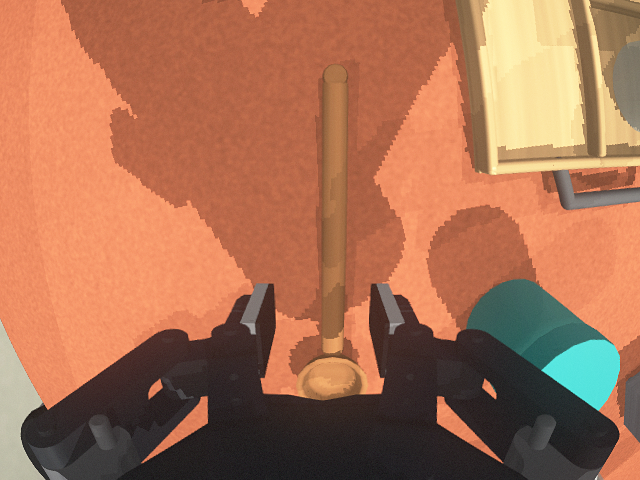

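```bash
python3 -m creep '[[0,0.0055,0.01,0],[0,0.0055,0.025,0],[0,0.0055,0.033,0],[0,0.0055,0.0355,0],[0,0.0055,0.0355,0],[0,0.0055,0.0355,0]]'; python3 -m creep '[[0,0,0,0],[0,0,0,0],[0,0,0,0],[0,0,0,0],[0,0,0,0],[0,0,0,0]]' 0.003 35
```

```text
time_s: 26.25
position: [0.6841, 0.123, 0.0017]
orientation: [-1.996, 2.426, -0.0]
wrist_force: [-0.0, -0.6, -0.4]
grip_width: 0.466
grip_force: 0.0
time_s: 26.85
position: [0.6842, 0.1232, 0.0023]
orientation: [-1.995, 2.425, -0.001]
wrist_force: [-0.3, -0.5, 2.8]
grip_width: 0.122
grip_force: 36.8
```

```bash
python3 -m creep '[[0,0,-0.02,0],[0,0,-0.06,0],[0,0,-0.1,0],[0,0,-0.12,0],[0,0,-0.12,0]]'; python3 - <<'E'
from h import *
c0=np.array([.5090,-.0205]);a=np.radians(-4.1);Rt=np.array([[np.cos(a),-np.sin(a)],[np.sin(a),np.cos(a)]])
p=c0+Rt@[.050,.006]; print(p); to(p[0],p[1],.12,-94.1)
grab("wrist","w16")
E
```

```text
time_s: 27.35
position: [0.6857, 0.1236, 0.1257]
orientation: [-1.992, 2.42, -0.004]
wrist_force: [-0.2, -0.3, -0.9]
grip_width: 0.126
grip_force: 36.4
[ 0.55930102 -0.01809023]
shift [0.1634 0.0968 0.0045] turn -0.1221 yaw now -101.1 z [0.6857 0.1236 0.1257]
```

View pics/w16.png

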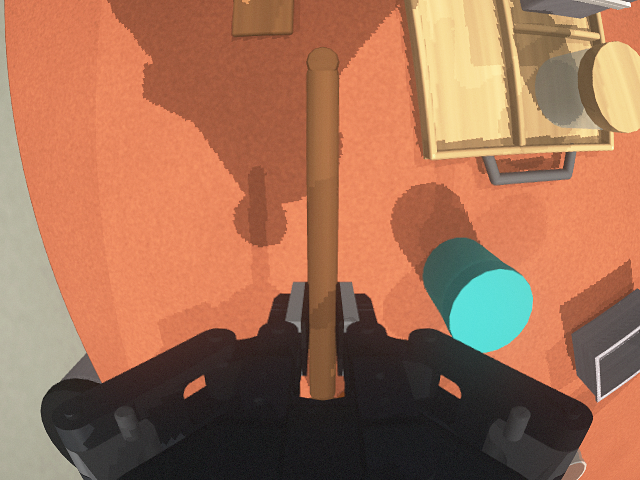

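```bash
python3 -m creep '[[0.163,0.097,0,-0.122],[0.163,0.097,0,-0.122],[0.163,0.097,0,-0.122],[0.163,0.097,0,-0.122],[0.163,0.097,0,-0.122],[0.163,0.097,0,-0.122],[0.163,0.097,0,-0.122]]'; python3 - <<'E'
from h import *
to(.5593,-.0181,.03,-94.1)
im,ray=grab("wrist","w17")
cv2.imwrite("pics/w17c.png",cv2.resize(im[:330,120:520],(800,600)))
E
```

```text
time_s: 28.1
position: [0.5575, -0.0178, 0.1207]
orientation: [2.14, -2.299, -0.001]
wrist_force: [0.2, 0.9, -1.2]
grip_width: 0.126
grip_force: 36.4
shift [ 0.0002 -0.0019  0.0907] turn -0.0001 yaw now -94.1 z [ 0.5575 -0.0178  0.1207]
```

View pics/w17c.png

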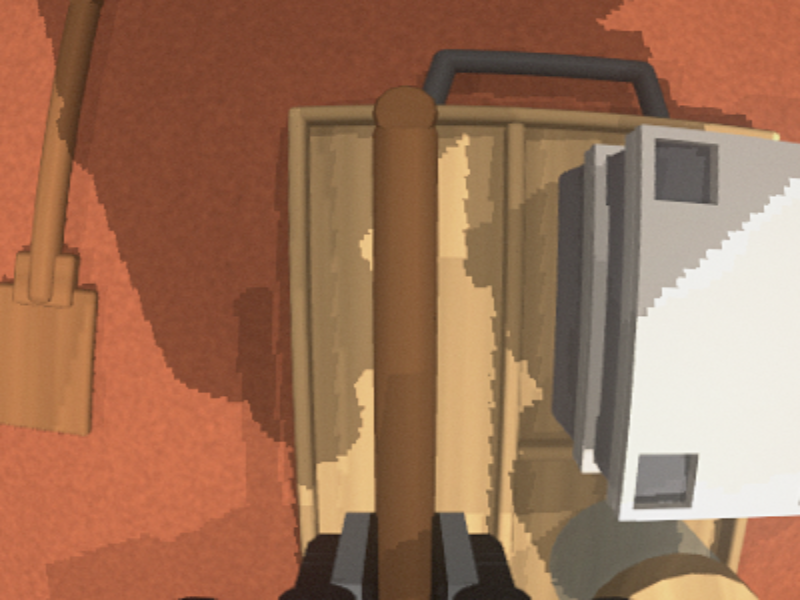

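```bash
python3 -m creep '[[0,-0.001,0.04,0],[0,-0.001,0.07,0],[0,-0.001,0.085,0],[0,-0.001,0.09,0],[0,-0.001,0.09,0],[0,-0.001,0.09,0]]'; python3 - <<'E'
from h import *
to(.5593,-.0181,.009,-94.1)
E
```

```text
time_s: 28.75
position: [0.5607, -0.0173, 0.0324]
orientation: [-2.141, 2.296, -0.004]
wrist_force: [2.5, -0.1, 4.6]
grip_width: 0.128
grip_force: 36.3
shift [0.0009 0.0015 0.0234] turn 0.0016 yaw now -94.0 z [ 0.5607 -0.0173  0.0324]
```

```bash
python3 -m creep '[[0,0.001,0.003,0],[0,0.001,0.006,0],[0,0.001,0.006,0],[0,0.001,0.006,0]]'; python3 -m creep '[[0,0,0.005,0],[0,0,0.007,0],[0,0,0.007,0],[0,0,0.007,0]]'
```

```text
time_s: 29.15
position: [0.5599, -0.0172, 0.0273]
orientation: [-2.139, 2.295, -0.005]
wrist_force: [3.5, 0.3, 4.6]
grip_width: 0.124
grip_force: 36.2
time_s: 29.55
position: [0.5565, -0.0182, 0.0181]
orientation: [2.139, -2.299, -0.002]
wrist_force: [0.5, -0.2, -0.8]
grip_width: 0.128
grip_force: 36.4
```

```bash
python3 - <<'E'
from h import *
print(ctrl.state()["wrist_force"],pose()[:3,3])
for n in (0,):
    im,ray=grab("wrist","w18"); hsv=cv2.cvtColor(im,cv2.COLOR_BGR2HSV); H,S,V=cv2.split(hsv)
    for c in blobs((S<60)&(V>90),1500):
        q=ray(c,.109)*1000; ok=np.abs(q-[471,-64]).max(1)<90
        if ok.any(): print(c.min(0),c.max(0),"x max",q[ok,0].max().round(1),"y",q[ok,1].min().round(1),q[ok,1].max().round(1))
    for c in blobs((S<80)&(V<125)&(V>40),150):
        q=ray(c,.109)*1000
        if np.abs(q.mean(0)-[471,-64]).max()<60: print("dark",c.mean(0).round(),rect(q/1000))
# projections: world expected recess edges
T=pose(); C=T@viewer.camera_params("wrist")["hand_eye"]; cp=viewer.camera_params("wrist")
def pj(p):
    v=C[:3,:3].T@(np.array(p)-C[:3,3]); r=np.hypot(v[0],v[1]); t=np.arctan2(r,-v[2]); return (cp["cx"]+cp["fx"]*t*v[0]/r, cp["cy"]-cp["fy"]*t*v[1]/r)
a=np.radians(85.8)
for x,y in ((-49,33),(49,33),(-49,-33),(49,-33),(-38.5,22.5),(38.5,22.5),(38.5,-22.5),(-38.5,-22.5)):
    w=[.4713+(x*np.cos(a)-y*np.sin(a))/1e3,-.0636+(x*np.sin(a)+y*np.cos(a))/1e3,.109]; print((x,y),np.round(w,3),np.round(pj(w)))
E
```

```text
[ 0.47025712 -0.22942257 -0.83573979] [ 0.55650029 -0.01817143  0.01806011]
[444  20] [639 457] x max 534.9 y -108.0 -5.3
dark [484. 187.] [528.9 -74.5  46.2  10.4  86.1]
dark [481. 319.] [523.3 -47.8 104.5  57.4 -83.9]
dark [515.  13.] [ 521.9 -103.7    4.7    3.6  -80.2]
(-49, 33) [ 0.435 -0.11   0.109] [757.  65.]
(49, 33) [ 0.442 -0.012  0.109] [692. 394.]
(-49, -33) [ 0.501 -0.115  0.109] [604. -24.]
(49, -33) [ 0.508 -0.017  0.109] [534. 448.]
(-38.5, 22.5) [ 0.446 -0.1    0.109] [745.  94.]
(38.5, 22.5) [ 0.452 -0.024  0.109] [688. 373.]
(38.5, -22.5) [ 0.497 -0.027  0.109] [584. 407.]
(-38.5, -22.5) [ 0.491 -0.104  0.109] [647.  44.]
```

```bash
python3 -m creep '[[0,-0.003,0,0],[0,-0.006,0,0],[0,-0.006,0,0],[0,-0.006,0.003,0],[0,-0.006,0.005,0],[0,-0.006,0.005,0]]'; python3 -m creep '[[0,0,0.002,0],[0,0,0.003,0],[0,0,0.003,0]]'
```

```text
time_s: 30.2
position: [0.5628, -0.0187, 0.0132]
orientation: [2.139, -2.3, -0.001]
wrist_force: [0.4, 0.0, -0.4]
grip_width: 0.13
grip_force: 36.4
time_s: 30.5
position: [0.563, -0.0187, 0.0105]
orientation: [2.14, -2.3, -0.0]
wrist_force: [0.3, 0.8, 0.1]
grip_width: 0.126
grip_force: 36.4
```

```bash
python3 -m creep '[[0,0,0.001,0],[0,0,0.002,0],[0,0,0.002,0]]'; python3 -m creep '[[0,0,0,0],[0,0,0,0],[0,0,0,0]]' 0.022; python3 -m creep '[[0,0.002,-0.01,0],[0,0,-0.02,0],[0,0,-0.03,0],[0,0,-0.04,0]]'; python3 -m creep '[[0,0,-0.05,0],[0,0,-0.1,0],[0,0,-0.15,0],[0,0,-0.15,0],[0,0,-0.15,0]]'
```

```text
time_s: 30.8
position: [0.5631, -0.0187, 0.0085]
orientation: [2.14, -2.3, -0.0]
wrist_force: [0.6, -0.5, 0.2]
grip_width: 0.125
grip_force: 36.4
time_s: 31.1
position: [0.5631, -0.0187, 0.0086]
orientation: [2.14, -2.3, -0.0]
wrist_force: [1.6, 0.2, 1.2]
grip_width: 0.258
grip_force: 0.0
time_s: 31.5
position: [0.5633, -0.0186, 0.05]
orientation: [-2.139, 2.3, -0.001]
wrist_force: [0.7, -0.1, -0.1]
grip_width: 0.258
grip_force: 0.0
time_s: 32.0
position: [0.5634, -0.0184, 0.201]
orientation: [-2.137, 2.297, -0.003]
wrist_force: [-0.9, -0.1, -0.2]
grip_width: 0.26
grip_force: 0.0
```

Move over the stack to check it from the same vantage as before.

```bash
python3 -m creep '[[0.04,0.09,0,0],[0.04,0.09,0,0],[0.04,0.09,0,0],[0.04,0.09,0,0]]' 0.085; python3 - <<'E'
from h import *
im,ray=grab("wrist","w19"); lid(.109); cv2.imwrite("pics/w19c.png",im)
E
```

```text
time_s: 32.4
position: [0.4691, -0.0526, 0.1981]
orientation: [2.139, -2.299, -0.001]
wrist_force: [1.0, -0.2, 1.7]
grip_width: 0.922
grip_force: 0.0
outline [471.  -54.3 116.6  66.1  88.3]
recesses [[475.1, -5.4], [492.1, -99.7], [447.3, -98.4]] [471.5 -67.8]
shift [ 0.0158 -0.0016  0.1144] turn -1.6427 yaw now -94.1 z [ 0.471  -0.0519  0.1984]
```

View pics/w19.png

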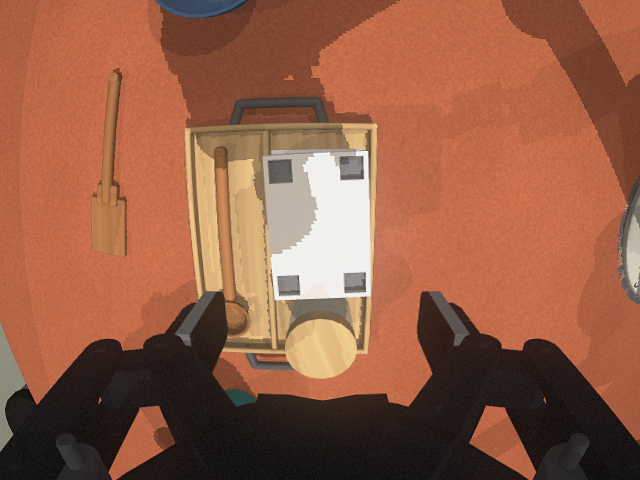

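```bash
python3 -m creep '[[0.012,0,0,0],[0.012,0,0.04,0],[0.012,0,0.08,0],[0.012,0,0.107,0],[0.012,0,0.111,0],[0.012,0,0.111,0],[0.012,0,0.111,0]]' 0.085;  python3 - <<'E'
from h import *
to(.4712,-.0638,.086,-94.2)
E
```

```text
time_s: 33.2
position: [0.4712, -0.064, 0.0889]
orientation: [-2.139, 2.298, -0.003]
wrist_force: [-0.2, -0.5, -0.0]
grip_width: 0.995
grip_force: 0.0
shift [-0.0002  0.0001  0.0029] turn 0.0017 yaw now -94.1 z [ 0.4712 -0.064   0.0889]
```

```bash
python3 -m creep '[[0,0,0.002,0],[0,0,0.002,0],[0,0,0.002,0],[0,0,0.002,0],[0,0,0.002,0],[0,0,0.002,0]]' 0.055 30;  python3 -m creep '[[0,0,0.001,0],[0,0,0.002,0],[0,0,0.002,0]]'; python3 -m creep '[[0,0,-0.001,0],[0,0,-0.001,0]]'; python3 -m creep '[[0,0,0,0],[0,0,0,0],[0,0,0,0],[0,0,0,0]]' 0.085; python3 -m creep '[[0,0,-0.03,0],[0,0,-0.08,0],[0,0,-0.1,0],[0,0,-0.11,0],[0,0,-0.11,0],[0,0,-0.11,0]]'; python3 - <<'E'
from h import *
lid(.109)
im,ray=grab("wrist","w20"); cv2.imwrite("pics/last.png",im)
E
```

```text
time_s: 33.8
position: [0.4706, -0.064, 0.0869]
orientation: [-2.14, 2.298, -0.003]
wrist_force: [-0.2, 1.0, 5.8]
grip_width: 0.764
grip_force: 32.2
time_s: 34.1
position: [0.4709, -0.064, 0.0865]
orientation: [-2.141, 2.297, -0.004]
wrist_force: [-4.3, 1.3, 17.9]
grip_width: 0.766
grip_force: 33.3
time_s: 34.3
position: [0.4708, -0.064, 0.0867]
orientation: [-2.14, 2.297, -0.004]
wrist_force: [-2.0, 1.0, 11.3]
grip_width: 0.769
grip_force: 32.7
time_s: 34.7
position: [0.4694, -0.0641, 0.0844]
orientation: [2.14, -2.3, -0.001]
wrist_force: [-0.0, -0.1, 1.3]
grip_width: 0.991
grip_force: 0.0
time_s: 35.3
position: [0.4686, -0.0641, 0.1931]
orientation: [2.138, -2.299, -0.003]
wrist_force: [-0.1, -0.6, 0.9]
grip_width: 0.998
grip_force: 0.0
outline [470.9 -57.6 116.3  66.1  88.7]
recesses [[474.9, -7.3], [492.5, -99.8], [447.7, -98.7]] [471.7 -68.6]
shift [ 0.0042 -0.0039  0.1088] turn -1.6432 yaw now -94.1 z [ 0.4685 -0.0641  0.1928]
```

```bash
cat > rec.py <<'E'
from h import *
def rec(im,ray,z=.109):
    g=cv2.cvtColor(im,cv2.COLOR_BGR2GRAY); b=cv2.morphologyEx(g,cv2.MORPH_BLACKHAT,np.ones((41,41)))
    S=cv2.cvtColor(im,cv2.COLOR_BGR2HSV)[:,:,1]; out=[]
    for c in blobs((b>45)&(S<70),150):
        (w,(a,h),t)=cv2.minAreaRect((ray(c,z)*1000).astype(np.float32))
        if 10<min(a,h) and max(a,h)<19: out.append([*w,a,h,t]); 
    return np.round(out,1)
E
python3 - <<'E'
from rec import *
im,ray=grab("wrist")
print(rec(im,ray))
im5=cv2.imread("pics/w9.png"); print("w9 (pose differs slightly)",rec(im5,ray)) 
g=cv2.cvtColor(im,cv2.COLOR_BGR2GRAY); print(g[140:190:2,330].tolist())
E
```

```text
[[ 4.940e+02 -2.290e+01  1.510e+01  1.500e+01  1.000e-01]
 [ 4.494e+02 -2.230e+01  1.500e+01  1.500e+01  8.910e+01]
 [ 4.924e+02 -9.970e+01  1.470e+01  1.480e+01  8.860e+01]
 [ 4.478e+02 -9.880e+01  1.510e+01  1.500e+01  8.910e+01]]
w9 (pose differs slightly) [[ 449.   -23.9   14.1   15.    85.2]
 [ 493.1  -27.1   14.1   14.6   86.2]
 [ 443.5  -98.9   14.9   14.3   86.5]
 [ 487.6 -102.5   14.3   14.3   85.2]]
[111, 97, 104, 114, 119, 122, 121, 121, 123, 122, 124, 108, 102, 156, 160, 132, 243, 238, 238, 238, 238, 238, 238, 238, 239]
```

```bash
python3 - <<'E'
from h import *
im,ray=grab("wrist"); g=cv2.cvtColor(im,cv2.COLOR_BGR2GRAY).astype(int); S=cv2.cvtColor(im,cv2.COLOR_BGR2HSV)[:,:,1].astype(int)
for u in range(272,380,8): print(u,g[158:180,u].tolist(),"S",S[160:172:2,u].tolist())
E
```

```text
272 [118, 119, 120, 119, 122, 120, 120, 123, 138, 183, 181, 181, 182, 181, 161, 129, 137, 167, 179, 178, 183, 159] S [109, 110, 113, 53, 28, 25]
280 [139, 140, 140, 141, 142, 146, 137, 127, 148, 179, 180, 184, 118, 72, 98, 116, 172, 180, 181, 180, 161, 113] S [108, 110, 104, 30, 30, 27]
288 [133, 137, 134, 136, 130, 105, 91, 123, 144, 165, 164, 163, 113, 73, 117, 135, 172, 181, 179, 180, 147, 93] S [107, 103, 29, 30, 28, 28]
296 [122, 121, 122, 123, 118, 94, 95, 125, 149, 164, 159, 162, 154, 132, 120, 163, 176, 177, 177, 178, 178, 174] S [102, 100, 31, 34, 29, 28]
304 [118, 120, 119, 120, 117, 91, 97, 127, 152, 163, 162, 160, 156, 113, 132, 246, 239, 238, 238, 237, 237, 238] S [103, 98, 23, 29, 26, 31]
312 [126, 126, 129, 126, 120, 92, 97, 127, 152, 164, 163, 162, 146, 124, 189, 242, 238, 239, 237, 238, 237, 238] S [105, 97, 28, 32, 27, 28]
320 [122, 124, 119, 125, 108, 88, 99, 127, 157, 165, 163, 156, 124, 151, 245, 239, 237, 237, 237, 238, 238, 238] S [105, 82, 27, 26, 29, 29]
328 [118, 117, 118, 120, 105, 88, 95, 130, 155, 165, 167, 152, 122, 170, 244, 239, 237, 237, 238, 239, 237
[... 201 characters left out ...]
 110, 88, 106, 135, 157, 167, 157, 122, 150, 245, 240, 238, 242, 202, 144, 132, 137, 136] S [106, 92, 32, 31, 31, 20]
352 [185, 185, 187, 186, 189, 158, 115, 133, 158, 163, 145, 120, 151, 180, 173, 242, 246, 169, 131, 136, 138, 138] S [109, 113, 55, 32, 32, 30]
360 [189, 188, 186, 190, 190, 192, 168, 154, 228, 235, 154, 127, 232, 240, 235, 238, 222, 152, 119, 122, 128, 125] S [111, 109, 101, 15, 31, 4]
368 [100, 104, 108, 108, 109, 107, 108, 107, 108, 108, 108, 145, 220, 225, 224, 224, 223, 225, 224, 228, 227, 226] S [107, 107, 107, 102, 105, 31]
376 [190, 188, 189, 191, 196, 193, 191, 193, 190, 188, 187, 188, 186, 186, 185, 183, 181, 179, 180, 179, 178, 175] S [111, 107, 109, 110, 108, 110]
```

```bash
python3 -m creep '[[0,-0.002,0.04,0],[0,-0.002,0.08,0],[0,-0.002,0.1,0],[0,-0.002,0.106,0],[0,-0.002,0.106,0],[0,-0.002,0.106,0]]'; python3 -m creep '[[0,0,0,0],[0,0,0,0],[0,0,0,0],[0,0,0,0],[0,0,0,0],[0,0,0,0]]' 0.055 60; python3 -m creep '[[0,0,-0.004,0],[0,0,-0.008,0],[0,0,-0.012,0],[0,0,-0.012,0],[0,0,-0.012,0],[0,0,-0.012,0]]'; python3 - <<'E'
from rec import *
to(.471,-.0641,.0865,-94.1)
im,ray=grab("wrist","w21"); print(rec(im,ray,pose()[2,3]+.0227))
E
```

```text
time_s: 36.1
position: [0.4726, -0.0641, 0.0895]
orientation: [-2.14, 2.299, -0.002]
wrist_force: [0.7, -0.1, 0.3]
grip_width: 0.995
grip_force: 0.0
time_s: 36.7
position: [0.4722, -0.0641, 0.0904]
orientation: [-2.139, 2.298, -0.002]
wrist_force: [-2.1, 0.7, 6.2]
grip_width: 0.754
grip_force: 63.8
time_s: 37.3
position: [0.4714, -0.0642, 0.1004]
orientation: [2.14, -2.3, -0.001]
wrist_force: [0.4, 0.3, -1.7]
grip_width: 0.757
grip_force: 65.7
shift [-0.0001  0.0004  0.0139] turn -0.0005 yaw now -94.1 z [ 0.4714 -0.0642  0.1004]
[[ 492.1 -101.3   14.2   14.2   88.4]
 [ 449.3 -100.2   13.9   14.3   88.7]]
```

```bash
python3 - <<'E'
from rec import *
im,ray=grab("wrist"); print(rec(im,ray,pose()[2,3]+.0186)); 
for n in ("w8","w21"):
    g=cv2.cvtColor(cv2.imread(f"pics/{n}.png"),cv2.COLOR_BGR2GRAY); b=cv2.morphologyEx(g,cv2.MORPH_BLACKHAT,np.ones((61,61)))
    for c in blobs(b>45,300):
        m=c.mean(0)
        if 180<m[1]<330 and 200<m[0]<440: print(n,m.round(1),cv2.minAreaRect(c))
E
```

```text
[[ 493.  -100.2   14.7   14.7   88.7]
 [ 448.7  -99.1   14.3   14.8   88.7]]
w8 [387.9 230.4] ((388.0172119140625, 230.98390197753906), (43.47585678100586, 43.40922927856445), 1.9091525077819824)
w8 [256.  230.1] ((256.0, 230.5), (43.0, 44.0), 90.0)
w21 [253.6 232.5] ((253.22354125976562, 232.90586853027344), (41.41611099243164, 41.722896575927734), 85.60128784179688)
w21 [381.2 227.4] ((381.36578369140625, 227.64535522460938), (41.76660919189453, 42.88570785522461), 87.70938873291016)
```

```bash
python3 -m creep '[[0.002,0.0005,0,0.045],[0.002,0.0005,0,0.045],[0.002,0.0005,0,0.045],[0.002,0.0005,0,0.045]]'; python3 - <<'E'
from rec import *
im,ray=grab("wrist","w22"); T=pose(); q=rec(im,ray,T[2,3]+.0186)[:,:2]; print(q,T[:3,3])
d=q[0]-q[1] if q[0,0]>q[1,0] else q[1]-q[0]; a=np.arctan2(d[1],d[0]); print("yaw",np.degrees(a)+90,"centre",q.mean(0)+38.5*np.array([-np.sin(a),np.cos(a)]))
E
```

```text
time_s: 37.8
position: [0.471, -0.0661, 0.1006]
orientation: [2.088, -2.347, -0.0]
wrist_force: [-0.2, -0.9, -0.9]
grip_width: 0.753
grip_force: 65.7
[[ 490.9 -103. ]
 [ 446.7  -99.9]] [ 0.47102631 -0.06610323  0.10060588]
yaw 85.98808734983281 centre [471.49360941 -63.04434328]
```

```bash
python3 -m creep '[[0,0,0.003,0],[0,0,0.005,0],[0,0,0.007,0],[0,0,0.008,0],[0,0,0.008,0]]'; python3 -m creep '[[0,0,0.001,0],[0,0,0.002,0],[0,0,0.002,0]]'; python3 -m creep '[[0,0,0.001,0],[0,0,0.002,0],[0,0,0.002,0]]'
```

```text
time_s: 38.35
position: [0.4709, -0.0662, 0.0924]
orientation: [2.087, -2.347, -0.0]
wrist_force: [0.3, 0.1, -1.9]
grip_width: 0.755
grip_force: 65.7
time_s: 38.65
position: [0.4713, -0.0662, 0.0909]
orientation: [-2.088, 2.347, -0.001]
wrist_force: [-0.8, 0.7, -1.0]
grip_width: 0.756
grip_force: 65.9
time_s: 38.95
position: [0.4719, -0.0662, 0.0902]
orientation: [-2.088, 2.346, -0.003]
wrist_force: [-2.1, -0.1, 9.0]
grip_width: 0.755
grip_force: 66.8
```

```bash
python3 -m creep '[[0,0,-0.001,0],[0,0,-0.001,0],[0,0,-0.001,0],[0,0,-0.001,0]]' 0.085; python3 -m creep '[[0,0,-0.03,0],[0,0,-0.08,0],[0,0,-0.1,0],[0,0,-0.105,0.0],[0,0,-0.105,-0.045],[0,0,-0.105,-0.045]]'; python3 - <<'E'
from rec import *
im,ray=grab("wrist","w23"); q=rec(im,ray); print(q,q[:,:2].mean(0)); print(rect(q[:,:2]/1000))
g=cv2.cvtColor(im,cv2.COLOR_BGR2GRAY).astype(int)
for u in (280,310,340,360): print(u,g[154:182,u].tolist())
t,ray=grab("top","top4"); hsv=cv2.cvtColor(t,cv2.COLOR_BGR2HSV)
E
```

```text
time_s: 39.35
position: [0.4709, -0.0662, 0.0894]
orientation: [2.087, -2.347, -0.0]
wrist_force: [0.6, 1.0, -0.0]
grip_width: 0.989
grip_force: 0.0
time_s: 39.95
position: [0.4703, -0.0661, 0.1938]
orientation: [2.139, -2.299, -0.002]
wrist_force: [-0.3, 1.0, -0.2]
grip_width: 0.999
grip_force: 0.0
[[ 496.1  -26.4   14.3   14.7   86.3]
 [ 451.6  -23.4   14.7   14.4   88.4]
 [ 491.2 -102.6   14.4   14.9   85.2]
 [ 446.6  -99.9   14.4   14.3   86.4]] [471.375 -63.075]
[471.4 -63.1  76.7  44.7  86.3]
280 [131, 131, 131, 132, 130, 130, 129, 134, 133, 132, 131, 134, 130, 116, 125, 183, 129, 112, 173, 176, 179, 180, 154, 106, 79, 84, 83, 96]
310 [120, 120, 122, 120, 121, 124, 119, 125, 124, 123, 111, 94, 89, 116, 147, 155, 123, 170, 244, 240, 236, 237, 238, 238, 238, 239, 239, 238]
340 [115, 115, 112, 113, 118, 124, 126, 124, 125, 123, 116, 94, 92, 120, 148, 156, 121, 165, 244, 238, 238, 238, 237, 239, 238, 238, 238, 239]
360 [189, 190, 190, 189, 193, 191, 191, 188, 189, 189, 191, 191, 184, 148, 136, 152, 115, 183, 240, 238, 237, 243, 187, 116, 129, 139, 136, 136]
```

```bash
python3 -c "
from rig import close_job
print(close_job())"
```

```text
the job is handed in; nothing more can be done
None
```

The tray is packed and handed in at about 40 s: deep tub in the oblong bay, shallow tub seated squarely on it, jar in the square bay and spoon in the slot. While I lowered the spoon, the gripper nudged the shallow tub about 3° out of line. I re-gripped it, lifted it about 10 mm and re-seated it after the spoon was in. The last wrist image measured it square and at seated height.

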